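# Open the light path for the buried slide carrier

### The job

Draw the slide carrier out from under the three trays by its lug, leaving the trays stacked in the rack, and without lifting them. Lay it across the two rails of the light base, between the stop blocks, lug up, with its window centred over the light port (midway between the four blocks). Only then pull the shutter by its knob to the next stop, so that it clicks in there and not beyond, and leave everything else where it stands.

Things in the scene. Friction and masses are not known exactly. Their poses are not given: they have to be found in the camera images.
- light_base: Low white light base fixed to the table, box x -75..+115, y +-80, 45 mm high. Origin on the table under its round light port; x points away from the knob. Two black rails along x at y = +-58 mm (20 mm wide, top 62 mm above the table) bear the carrier, laid across them. On each rail two steel stop blocks, 8 mm high, inner faces at x = -34 and +34 mm, leave 68 mm for the 60 mm wide carrier.
- port (a point): Centre of the light port (30 mm round), at the height of the rail tops (62 mm above the table); axes as the light base. The underside centre of the seated carrier comes here, carrier's long side along the base's y (either way round).
- shutter (a joint): Travel (m) of the steel shutter plate, 70 mm wide, 4 mm thick, top 52 mm above the table, sliding under the carrier's place along the base's -x: the knob moves away from the port as it grows. Sprung stops at 0 (closed, start), 0.035 (next: 30 mm clear aperture over the port) and 0.070 (small aperture). Leaving a stop takes 5 to 8 N; past half-way the spring pulls it into the next stop.
- shutter_knob (a point): On the axis of the upright round black knob on the shutter plate's end, in front of the box: 24 mm diameter, from 52 to 87 mm above the table; the point is 75 mm above the table, 105 mm from the port centre along the base's -x when closed. Moves with the plate; axes as the light base.
- rack: Dark steel rack plate fixed to the table, 6 mm thick, x -120..+80, y +-65 mm. Origin on the table under the centre of the tray bay. Two upright posts (x -67..-59 mm, y +-36..48 mm, top 62 mm above the table): the 72 mm gap between them lets the carrier out along the rack's -x but holds the wider trays back.
- bay (a point): Centre of the tray bay, on the rack plate's top (6 mm above the table), axes as the rack.
- carrier: Aluminium slide carrier: flat frame 170 x 60 x 8 mm, 80 x 40 mm glass window at its centre, about 120 g. Lies on the rack plate under the trays, sticking out some 60 mm to the rack's -x between the posts. Origin at the centre of its underside, x along its length, z up. Draw it at least 115 mm along the rack's -x to have its rear end out from under the trays.
- carrier_lug (a point): Middle of the upright grip lug on the carrier: 22 mm along x, 10 mm thick along y, standing from 8 to 40 mm above the carrier's underside; the point is 73 mm from the carrier's centre towards its -x, 26 mm above its underside. Axes as the carrier.
- tray1: Lowest of three closed slide trays lying on the carrier, 110 x 110 x 18 mm, about 180 g. Origin at the centre of its underside. Friction drags the trays against the posts as the carrier is drawn (about 3 to 7 N in all); they then settle 8 mm onto the rack plate.
- tray2: Middle tray, same size, origin at the centre of its underside.
- tray3: Top tray, same size, origin at the centre of its underside; top of the stack 68 mm above the table at the start.
- stain_jar: Bystander: amber jar, 56 mm diameter, 68 mm high; origin under its centre.
- dish: Bystander: open glass dish, 84 mm diameter, 18 mm high; origin under its centre.
- oil_bottle: Bystander: white bottle, 44 mm diameter, 130 mm high; origin under its centre.
- eyepiece: Bystander: black eyepiece standing on its tube, 42 mm diameter, 62 mm high; origin under its centre.
- slide_box: Bystander: cardboard box 85 x 60 x 35 mm; origin under its centre.
- probe: Bystander: wood-handled probe lying flat, 160 mm long; origin under it.
- lens_block: Bystander: dark wooden block 70 x 50 x 30 mm; origin under its centre.
Things that resemble listed ones, but are neither listed nor needed, are in the scene too. What is shaped like the carrier but pink is not meant.

How it is judged:
On the way, in this order (a step that is already met when the one before it is completed fails the run):
1. the carrier is drawn out from under the trays, still low, the shutter still closed (x of carrier in the frame of rack below -0.125 m and height (world z) of carrier below 0.04 m and value of joint shutter below 0.012 m), for 0.05 s.
2. the carrier lies on the rails over the port while the shutter is still closed (x of carrier in the frame of port between -0.008 and 0.008 m and y of carrier in the frame of port between -0.015 and 0.015 m and z of carrier in the frame of port between -0.004 and 0.004 m and angle between carrier's own z axis and vertical below 0.06 rad and angle between the x axis of carrier and the y axis of light_base, either way round below 0.15 rad and value of joint shutter below 0.012 m), for 0.2 s.
3. the shutter is at its next stop (value of joint shutter between 0.031 and 0.039 m), for 0.2 s.
At the end, for the whole second after the job is handed in: Carrier at rest on the rails, lug up, level, within 8 mm (base x), 15 mm (base y), 4 mm (height) and 0.15 rad of its place over the port, either way round; shutter within 4 mm of 0.035; trays flat, in order on the rack plate, within 30 mm of the bay centre and 6 mm of their stacked heights (all of step 3 and x of carrier in the frame of port between -0.008 and 0.008 m and y of carrier in the frame of port between -0.015 and 0.015 m and z of carrier in the frame of port between -0.004 and 0.004 m and angle between carrier's own z axis and vertical below 0.06 rad and angle between the x axis of carrier and the y axis of light_base, either way round below 0.15 rad and horizontal distance between each of tray1, tray2, tray3 and bay below 0.03 m and angle between each of tray1, tray2, tray3's own z axis and vertical below 0.08 rad and z of tray1 in the frame of bay between -0.006 and 0.006 m and z of tray2 in the frame of bay between 0.012 and 0.024 m and z of tray3 in the frame of bay between 0.03 and 0.042 m and velocity of joint shutter between -0.01 and 0.01 m/s and linear speed of carrier below 0.02 m/s); the robot touches nothing.
It fails at once if the shutter goes past its next stop (beyond 50 mm) (value of joint shutter above 0.05 m).
It fails at once if a tray is lifted more than 15 mm or tipped by more than 0.5 rad (height (world z) of tray1 above 0.029 m or angle between any of tray1, tray2, tray3's own z axis and vertical above 0.5 rad or height (world z) of tray2 above 0.047 m or height (world z) of tray3 above 0.065 m).
It fails at once if a bystander is shifted by more than 30 mm (distance of any of stain_jar, dish, oil_bottle, eyepiece, slide_box, probe, lens_block from where it was at the start of the episode above 0.03 m).
It also fails if it takes over 61 s, if anything falls off the work surface, if the arm or the gripper's body presses on something with over 40 N, if the wrist force passes 120 N, or if a joint passes its speed limit or range.

### The arm

A 6-joint arm with a two-finger parallel gripper is mounted at the origin on the work surface. World frame = base frame: x ahead of the robot, y to its left, z up, the work surface at z = 0. Lengths are in m, angles in rad, forces in N, time in s.
With the tool pointing down it reaches from about 0.4 to 0.925 m from the base axis. Payload 3.4 kg.
Tool frame: the origin (TCP) lies at the very end of the fingers, on their centre line; the grasp point (between the pads) lies 19 mm behind it; x points along the fingers, y is the direction in which the jaws open and shut, and the axes are right-handed (so a half turn about x gives the same grasp; the last joint's range is limited). The gripper opens to 85 mm and grips with 20 to 120 N. Pads are 22 mm wide; open, the fingers measure 114 mm over their backs; the gripper's body (76 mm by 85 mm) begins 54 mm behind the grasp point. The pads swing forward as they close: fully open they stand 13 mm farther back than shut.
Start: joints at [1.183, 0.307, 1.506, -0, 1.328, -0.073], TCP at [0.178, 0.547, 0.231] pointing down, gripper open.
Joint ranges: [-3.12, 3.12], [-1.05, 2.28], [0.14, 2.33], [-1.42, 4.57], [0.1, 2.73], [-2.68, 2.68]. Speed limits (rad/s): [2.57, 2.57, 3.14, 3.14, 3.14, 3.14].

### API

Orientations are given as [roll, pitch, yaw] about the fixed x, y, z axes, in that order (R = Rz(yaw) Ry(pitch) Rx(roll)).
In Python, from cell import * gives the robot as it stands.
- The arm moves only by the shell command python3 -m creep 'ROWS' [FORCE]. ROWS is text: rows parted by semicolons, each of 5 numbers parted by spaces: the closure, from 0 (fully open) to 1 (shut), then the shift along the world's x, y, z scaled (see below), then the turn about the world's z scaled (see below). In form: jaw x y z spin; .... A call has 1 to 20 rows; each row shifts and turns the commanded pose from where the row before left it; what a row does not reach is not made up. The controller multiplies each number of a shift by 0.5 m and each number of a turn by 120 degrees. A row lasts 1/12 s, in which the tool goes at most 41.7 mm and 7.16 degrees, less where a joint would pass 70% of its speed; a pose out of reach is approached as far as the arm can. A call with a number of a shift or a turn outside -1 to 1 is refused whole. A call with a gripper value outside its range is refused whole. The fingers move at their own pace and stop on an object; FORCE is the grip in N (left out, the last holds). Time passes only in rows, so rows that do not move let the fingers close. It gives the time, the measured TCP pose, the force and the opening at its end, in the units of the state.
- sense(): the state, without advancing time (a new reading comes with each control period).
- capture(name): name is "scene" or "top" or "wrist"; returns the picture (420x560x3 uint8, blue, green, red); there is no depth.
- get_calibration(name): a dict with "intrinsics" (3x3 intrinsics, pixels), "k1" (the pictures are not rectified: a ray, as slopes to the right and down, at radius r is drawn at 1 + k1 r^2 times it, then the intrinsics apply), "xyz" and "orientation" of the camera in the world. Camera axes: x right, y down, z forward; pixel columns grow to the right and rows downward; lengths in m; the calibration is good to about 2 mm. A picture is of the moment at which its call begins: read the wrist's pose just before it. get_calibration takes no time and is no camera call; for the wrist camera it gives the pose at the moment of the call.
- job_done(): hands the job in, once; it reports no verdict.
The state is a dict: "t": time; "joint_pos": joint angles; "qd": joint speeds; "joint_torque": joint torques, N m; "ee_pos": TCP position; "orientation": TCP orientation; "contact_force": force on the tool from outside, world axes, zero at the start; "torque": the same for the moment, N m; "gripper_width": opening from 0.0 (shut) to 1.0 (fully open).
Only numpy, scipy, OpenCV 4.12 (cv2) and the standard library are available. Lean on these libraries where they do the work, as an engineer would, in place of code of your own. Each camera call takes 0.05 s, during which the arm holds its last target. There are 200 camera calls.

## Working session

There is one attempt and no reset: what is moved stays moved. The work goes in short steps, Python scripts to look and compute and a shell command to move; the robot and the scene stay as the last step left them, time stands still between calls to the robot, and variables do not carry over. Pictures are saved under pics/ and viewed, about 8 in all and at most 12, crops included, and the job is handed in when it is done.

```bash
mkdir -p pics; ls; cat > h.py <<'E'
from cell import *
import numpy as np, cv2
from scipy.spatial.transform import Rotation as R
def cam(n):
    c=get_calibration(n); return np.array(c["intrinsics"]),float(c["k1"]),np.array(c["xyz"]),R.from_euler('xyz',c["orientation"]).as_matrix()
def ray(c,uv):
    K,k,p,Rm=c
    d=np.array([(uv[0]-K[0,2])/K[0,0],(uv[1]-K[1,2])/K[1,1]]); s=d.copy()
    for _ in range(20): s=d/(1+k*(s@s))
    return p,Rm@np.array([s[0],s[1],1.])
def onz(c,uv,z):
    p,d=ray(c,uv); return p+d*(z-p[2])/d[2]
def proj(c,X):
    K,k,p,Rm=c
    q=Rm.T@(np.array(X)-p); s=q[:2]/q[2]; s=s*(1+k*(s@s)); return K[:2,:2]@s+K[:2,2]
E
python3 - <<'E'
from h import *
s=sense(); print(s)
for n in("scene","top","wrist"):
    c=get_calibration(n); print(n,c); cv2.imwrite(f"pics/{n}0.png",capture(n))
E
```

```text
pics
{'t': 0.0, 'joint_pos': array([ 1.18350386e+00,  3.07591739e-01,  1.50766186e+00, -2.62731231e-06,
        1.32838513e+00, -7.34868614e-02]), 'qd': array([ 0.00055968, -0.00018465,  0.00014986, -0.00266602,  0.00178343,
        0.00096186]), 'joint_torque': array([ 1.98649162e-03, -4.57557607e+01, -2.51918346e+01,  2.87314424e-04,
        1.30912257e-02, -4.15779624e-06]), 'ee_pos': array([0.17724876, 0.54627822, 0.23037464]), 'orientation': array([-1.64303729,  1.56875025, -1.95684226]), 'contact_force': array([0.49684729, 0.16753353, 0.57451291]), 'torque': array([0.0327311 , 0.00739122, 0.0055646 ]), 'gripper_width': 0.9988529599955632}
scene {'intrinsics': array([[444.06195901,   0.        , 278.14374742],
       [  0.        , 444.06195901, 212.295549  ],
       [  0.        ,   0.        ,   1.        ]]), 'k1': -0.12374769682447105, 'xyz': array([ 1.00993933, -0.92539922,  1.10945262]), 'orientation': array([-2.37542526,  0.00486452,  0.47268711])}
top {'intrinsics': array([[388.44300682,   0.        , 284.44389675],
       [  0.        , 388.44300682, 213.09974692],
       [  0.        ,   0.        ,   1.        ]]), 'k1': -0.05207679805841113, 'xyz': array([ 0.49678701, -0.06005858,  1.22586527]), 'orientation': array([-3.0879162 , -0.01944366, -1.59262006])}
wrist {'intrinsics': array([[310.71534898,   0.        , 278.46337164],
       [  0.        , 310.71534898, 210.45051783],
       [  0.        ,   0.        ,   1.        ]]), 'k1': -0.01119260554891376, 'xyz': array([0.10485148, 0.57045463, 0.37348071]), 'orientation': array([2.83850686, 0.00309973, 1.25672163])}
```

View pics/top0.png

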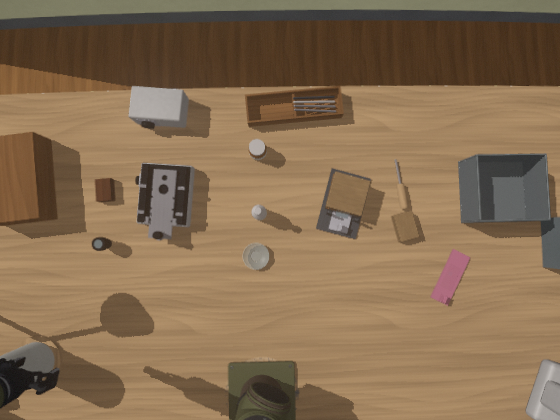

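View pics/scene0.png

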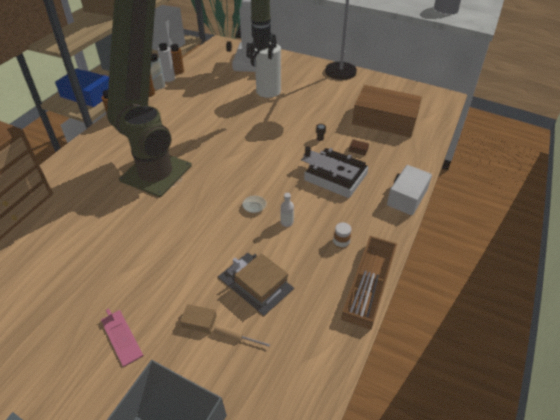

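```bash
python3 - <<'E'
import cv2,numpy as np
a=cv2.imread("pics/top0.png")
f=lambda x0,y0,w,h,k:cv2.resize(a[y0:y0+h,x0:x0+w],None,fx=k,fy=k,interpolation=cv2.INTER_CUBIC)
cv2.imwrite("pics/crop1.png",np.hstack([f(115,150,100,100,4),f(300,155,100,100,4)]))
E
```

```text
(no output)
```

View pics/crop1.png

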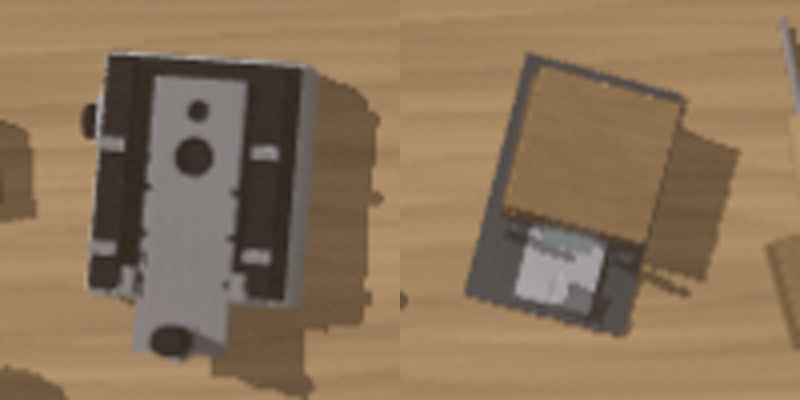

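```bash
cat >> h.py <<'E'
def yaw(v): return np.degrees(np.arctan2(v[1],v[0]))
def jaw(): # tool y axis yaw
    return yaw(R.from_euler('xyz',sense()["orientation"]).as_matrix()[:,1])
E
python3 - <<'E'
from h import *
c=cam("top")
P=lambda x,y,ox,oy,z:onz(c,(ox+(x-1.5)/4,oy+(y-1.5)/4),z)
b=[P(x,y,115,150,.07) for x,y in((112,144),(104,247),(264,152),(256,257))]
for q in b: print(q.round(4))
m=sum(b)/4; print("base",m.round(4),yaw(b[0]-b[1]),yaw(b[2]-b[3]),yaw(b[0]-b[2])-90)
print("knob",P(172,338,115,150,.087).round(4),"port",P(195,157,115,150,.052).round(4))
t=[P(x,y,300,155,.068) for x,y in((537,68),(684,103),(647,242),(503,210))]; t=[P(x-400,y,300,155,.068) for x,y in((537,68),(684,103),(647,242),(503,210))]
print("trays",(sum(t)/4).round(4),[yaw(t[i]-t[j]) for i,j in((0,3),(1,2),(0,1),(3,2))])
r=[P(x-400,y,300,155,.006) for x,y in((466,293),(629,336),(686,98),(528,54))]
for q in r: print("rack",q.round(4))
print(yaw(r[3]-r[0]),yaw(r[2]-r[1]))
print("lug top guess",P(580-400,293,300,155,.046).round(4))
print("jaw",jaw())
E
```

```text
[0.6495 0.3387 0.07  ]
[0.5725 0.3448 0.07  ]
[0.641  0.2246 0.07  ]
[0.5626 0.2311 0.07  ]
base [0.6064 0.2848 0.07  ] -4.499285758919047 -4.728341983981873 -4.258507893117638
knob [0.5036 0.2889 0.087 ] port [0.6406 0.2815 0.052 ]
trays [ 0.6135 -0.276   0.068 ] [np.float64(-15.068872794214178), np.float64(-16.87080253721706), np.float64(75.56732260203758), np.float64(76.31212040409075)]
rack [ 0.5132 -0.1838  0.006 ]
rack [ 0.4765 -0.3118  0.006 ]
rack [ 0.6644 -0.3635  0.006 ]
rack [ 0.7018 -0.2382  0.006 ]
-16.093747922941457 -15.409496224211361
lug top guess [ 0.5108 -0.2669  0.046 ]
jaw 72.01856186800254
```

```bash
python3 -m creep '0 .074 0 0 0.019; 0 .074 0 0 0; 0 .074 0 0 0;0 .074 0 0 0;0 .074 0 0 0;0 .074 0 0 0;0 .074 0 0 0;0 .074 0 0 0;0 .05 -.074 0 0;0 0 -.074 0 0;0 0 -.074 0 0;0 0 -.074 0 0;0 0 -.074 0 0;0 0 -.074 0 0;0 0 -.074 0 0;0 0 -.074 0 0;0 0 -.074 0 0;0 0 -.074 0 0;0 0 -.074 0 0;0 0 -.074 0 0' && python3 -m creep '0 0 -.074 0 0;0 0 -.074 0 0;0 0 -.074 0 0;0 0 -.074 0 0;0 0 -.074 0 0;0 0 -.074 0 0;0 0 -.074 0 0;0 0 -.074 0 0;0 0 -.074 0 0;0 0 -.074 0 0;0 0 0 0 0;0 0 0 0 0;0 0 0 0 0'; python3 - <<'E'
from h import *
cv2.imwrite("pics/w1.png",capture("wrist")); print(jaw(),sense()["joint_pos"])
E
```

```text
t: 1.82
ee_pos: [0.4962, 0.1037, 0.2311]
orientation: [-2.548, 1.57, -2.822]
contact_force: [0.5, 0.5, -0.0]
gripper_width: 0.998
t: 2.9
ee_pos: [0.4963, -0.2642, 0.2308]
orientation: [2.482, 1.569, 2.207]
contact_force: [-0.5, 0.3, -0.2]
gripper_width: 1.003
74.31377712338846 [-5.63558441e-01  2.89854814e-01  1.53302838e+00  6.40557640e-04
  1.32034631e+00 -1.86073853e+00]
```

View pics/w1.png

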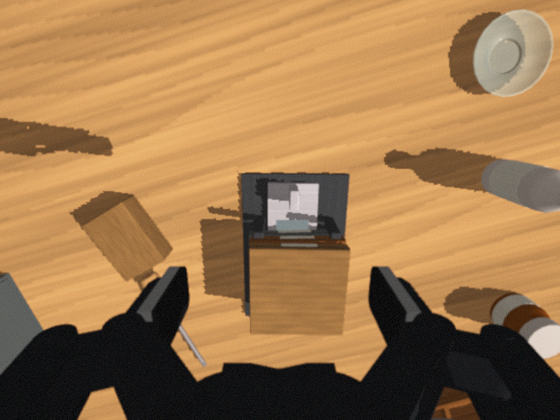

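```bash
python3 - <<'E'
from h import *
a=cv2.imread("pics/w1.png")
cv2.imwrite("pics/c2.png",cv2.resize(a[165:255,235:355],None,fx=6,fy=6,interpolation=cv2.INTER_CUBIC))
E
```

```text
(no output)
```

View pics/c2.png

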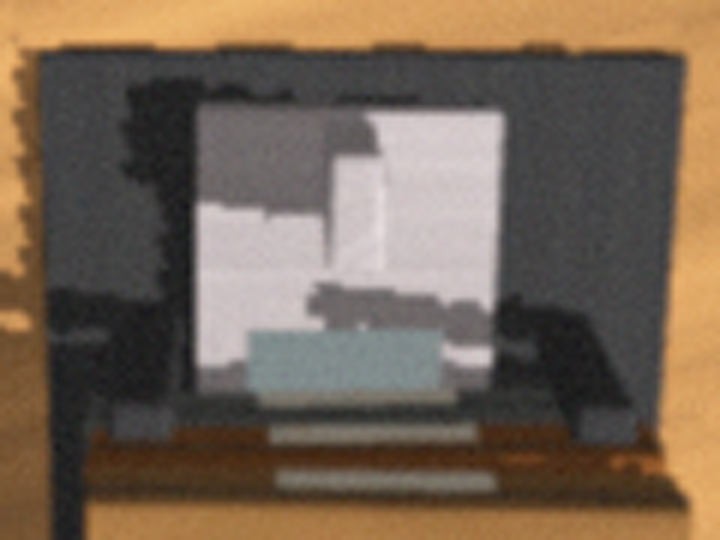

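```bash
python3 - <<'E'
from h import *
c=cam("wrist"); P=lambda x,y,z:onz(c,(235+(x-2.5)/6,165+(y-2.5)/6),z)
l=[P(356,155,.046),P(358,272,.046)]; print("lug",l,np.linalg.norm(l[0]-l[1]),(sum(l)/2).round(4))
f=[P(195,107,.014),P(505,110,.014),P(497,365,.014),P(195,390,.014)]; print("front",f,np.linalg.norm(f[0]-f[1]),yaw(f[0]-f[1]),yaw(f[2]-f[1]),yaw(f[3]-f[0]))
m=(f[0]+f[1])/2; print("lug by front", m+.012*np.array([np.cos(np.radians(-15.7)),np.sin(np.radians(-15.7)),0]))
k=[P(38,53,.006),P(685,55,.006)]; print("rackfront",k,yaw(k[0]-k[1]),np.linalg.norm(k[0]-k[1]),(k[0]+k[1])/2)
print("posts",P(140,420,.062),P(608,422,.062))
print(sense()["ee_pos"],jaw(), c[2])
E
```

```text
lug [array([ 0.50403199, -0.24814359,  0.046     ]), array([ 0.52551777, -0.25346208,  0.046     ])] 0.0221342565924079 [ 0.5148 -0.2508  0.046 ]
front [array([ 0.4939834 , -0.27667609,  0.014     ]), array([ 0.51106709, -0.21809842,  0.014     ]), array([ 0.56255845, -0.23214663,  0.014     ]), array([ 0.5510377 , -0.29338663,  0.014     ])] 0.061017993131761046 -106.25888291270246 -15.260412273005025 -16.32469358706718
lug by front [ 0.51407755 -0.25063446  0.014     ]
rackfront [array([ 0.4765522 , -0.30448516,  0.006     ]), array([ 0.51184655, -0.1803405 ,  0.006     ])] -105.87046321974941 0.12906428003021744 [ 0.49419938 -0.24241283  0.006     ]
posts [ 0.53683147 -0.29776251  0.062     ] [ 0.55996773 -0.21689942  0.062     ]
[ 0.49637719 -0.26347749  0.23087282] 74.31377712338846 [ 0.4231192  -0.24273427  0.37397782]
```

```bash
python3 -m creep '0 .018 .0128 0 0;0 .018 .0128 0 0;0 0 0 -.05 0;0 0 0 -.05 0;0 0 0 -.05 0;0 0 0 -.05 0;0 0 0 -.05 0;0 0 0 -.05 0;0 0 0 -.04 0;0 0 0 -.03 0;0 0 0 -.03 0;0 0 0 -.024 0;0 0 0 0 0;0 0 0 0 0' 60 && python3 -m creep '1 0 0 0 0;1 0 0 0 0;1 0 0 0 0;1 0 0 0 0;1 0 0 0 0;1 0 0 0 0;1 0 0 0 0;1 0 0 0 0;1 0 0 0 0;1 0 0 0 0'
```

```text
t: 4.12
ee_pos: [0.5154, -0.2501, 0.0189]
orientation: [2.678, 1.569, 2.406]
contact_force: [-0.3, 0.8, 0.4]
gripper_width: 1.001
t: 4.95
ee_pos: [0.515, -0.252, 0.0198]
orientation: [-0.279, 1.57, -0.554]
contact_force: [-1.5, -1.1, 4.9]
gripper_width: 0.106
```

```bash
python3 -m creep '1 0 0 0 0;1 -.0048 .0014 0 0;1 -.0144 .0041 0 0;1 -.0144 .0041 0 0;1 -.0144 .0041 0 0;1 -.0144 .0041 0 0;1 -.0144 .0041 0 0;1 -.0144 .0041 0 0;1 -.0144 .0041 0 0;1 -.0144 .0041 0 0;1 -.0144 .0041 0 0;1 -.0144 .0041 0 0' 100; python3 -m creep '1 -.0144 .0041 0 0;1 -.0144 .0041 0 0;1 -.0144 .0041 0 0;1 -.0144 .0041 0 0;1 -.0144 .0041 0 0;1 -.0144 .0041 0 0;1 -.0144 .0041 0 0;1 -.0096 .0028 0 0;1 0 0 0 0;1 0 0 0 0;1 0 0 0 0'; python3 - <<'E'
from h import *
a=capture("wrist"); b=capture("top")
c=cv2.resize(b[140:280,290:430],(420,420),interpolation=cv2.INTER_CUBIC)
cv2.imwrite("pics/w2.png",cv2.resize(np.hstack([a[:,140:440],c]),None,fx=1,fy=1))
print(jaw())
E
```

```text
t: 5.95
ee_pos: [0.4449, -0.233, 0.0199]
orientation: [-0.196, 1.561, -0.471]
contact_force: [9.7, -2.4, -3.7]
gripper_width: 0.093
t: 6.87
ee_pos: [0.3831, -0.2138, 0.0192]
orientation: [2.919, 1.567, 2.645]
contact_force: [-4.7, -0.1, 6.4]
gripper_width: 0.092
74.30926172462783
```

View pics/w2.png

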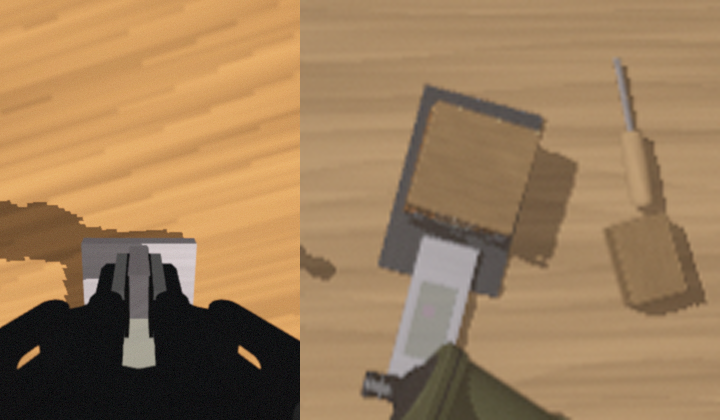

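```bash
python3 -m creep '1 -.005 .0014 .01 0;1 -.005 .0014 .02 0;1 0 0 .03 0;1 0 0 .05 0;1 0 0 .05 0;1 0 0 .05 0;1 0 0 .05 0;1 0 0 .05 0;1 0 0 .05 0;1 0 0 .05 0;1 0 0 .05 0;1 0 0 0 0' && python3 -m creep '1 .024 .03 0 -.033;1 .024 .057 0 -.033;1 .024 .057 0 -.033;1 .024 .057 0 -.033;1 .024 .057 0 -.033;1 .024 .057 0 -.033;1 .024 .057 0 -.033;1 .024 .057 0 -.033;1 .024 .057 0 -.033;1 .024 .057 0 -.033;1 .024 .057 0 -.033;1 .024 .057 0 -.033;1 .024 .057 0 -.033;1 .024 .057 0 -.033;1 .024 .057 0 -.033;1 .024 .057 0 -.033;1 .024 .057 0 -.033;1 .024 .057 0 -.033;1 .024 .057 0 -.033;1 .02 .05 0 -.033' && python3 -m creep '1 0 .03 0 0;1 0 0 0 0;1 0 0 0 0;1 0 0 0 0'; python3 - <<'E'
from h import *
print(sense()["ee_pos"],jaw())
a=capture("wrist"); b=capture("top")
cv2.imwrite("pics/w3r.png",a);cv2.imwrite("pics/t3r.png",b)
c=cv2.resize(b[130:250,90:190+10],(385,420),interpolation=cv2.INTER_CUBIC)
cv2.imwrite("pics/w3.png",np.hstack([a[:,80:480],c]))
E
```

```text
t: 7.97
ee_pos: [0.3821, -0.2147, 0.2536]
orientation: [-0.339, 1.563, -0.612]
contact_force: [1.6, -0.4, -1.1]
gripper_width: 0.092
t: 9.63
ee_pos: [0.6177, 0.3412, 0.247]
orientation: [-1.15, 1.567, -2.809]
contact_force: [-0.3, -0.0, -1.1]
gripper_width: 0.093
t: 9.97
ee_pos: [0.6171, 0.3534, 0.2483]
orientation: [-0.784, 1.568, -2.44]
contact_force: [-0.1, -0.3, -0.8]
gripper_width: 0.097
[0.61713581 0.35336681 0.24825521] -4.8483300442901305
```

View pics/w3.png

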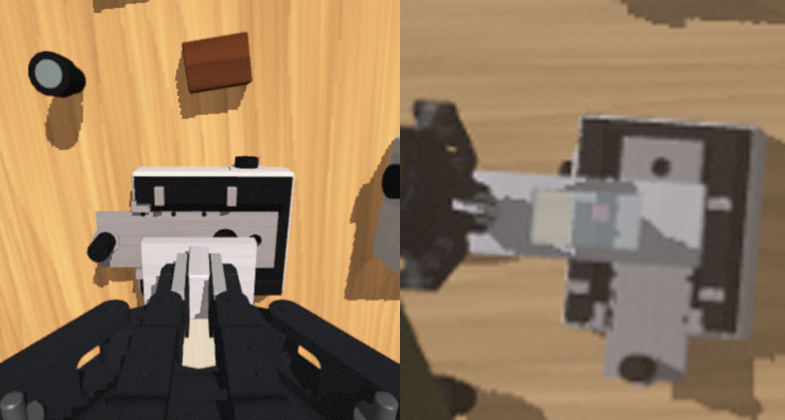

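```bash
python3 - <<'E'
from h import *
c=cam("wrist"); a=cv2.imread("pics/w3r.png"); g=cv2.cvtColor(a,cv2.COLOR_BGR2GRAY)
roi=g[180:212,218:368]
n,l,s,m=cv2.connectedComponentsWithStats((roi>100).astype(np.uint8))
B=[]
for i in range(1,n):
    if s[i,4]>25: print(s[i],m[i]+[218,180], onz(c,m[i]+[218,180],.07).round(4))
# carrier front edge
for x in (232,250,300,325): 
    col=g[222:250,x].astype(int); print(x,222+np.argmax(np.diff(col)),col.tolist())
for y in (243,250,258): print(y,g[y,214:232].tolist(),g[y,326:346].tolist())
cv2.imwrite("pics/c4.png",cv2.resize(a[160:310,210:380],None,fx=4,fy=4,interpolation=cv2.INTER_CUBIC))
E
```

```text
[ 16   7  10  19 172] [238.86046512 195.61627907] [0.5745 0.3486 0.07  ]
[ 89   7  10  19 177] [311.3220339  195.83050847] [0.6518 0.3417 0.07  ]
[ 0 25 12  7 82] [223.36585366 208.04878049] [0.556  0.3362 0.07  ]
232 236 [160, 161, 159, 155, 156, 164, 160, 158, 155, 158, 160, 152, 157, 158, 156, 181, 197, 200, 202, 202, 204, 214, 214, 217, 215, 215, 219, 222]
250 236 [156, 158, 155, 157, 154, 159, 160, 157, 158, 156, 159, 152, 155, 158, 158, 180, 199, 200, 203, 200, 204, 212, 215, 220, 215, 214, 216, 217]
300 236 [158, 159, 162, 162, 161, 162, 156, 106, 39, 17, 14, 22, 23, 22, 55, 132, 192, 207, 203, 206, 210, 213, 219, 219, 219, 218, 220, 221]
325 236 [165, 163, 164, 161, 157, 162, 165, 163, 164, 165, 159, 161, 162, 166, 170, 188, 204, 205, 210, 208, 208, 212, 218, 219, 215, 215, 220, 221]
243 [160, 160, 157, 155, 162, 159, 172, 198, 208, 213, 211, 214, 211, 208, 210, 212, 211, 210] [211, 213, 212, 208, 213, 212, 212, 210, 212, 211, 175, 83, 34, 53, 93, 138, 157, 159, 157, 159]
250 [161, 160, 158, 158, 161, 159, 166, 192, 212, 220, 220, 218, 220, 219, 222, 222, 219, 220] [225, 219, 222, 223, 222, 222, 221, 223, 225, 221, 193, 168, 163, 162, 164, 158, 162, 161, 162, 159]
258 [159, 159, 159, 158, 157, 157, 158, 175, 208, 219, 217, 213, 215, 217, 216, 217, 217, 216] [219, 219, 218, 221, 221, 221, 218, 220, 220, 210, 174, 164, 156, 157, 163, 158, 159, 162, 161, 160]
```

View pics/c4.png

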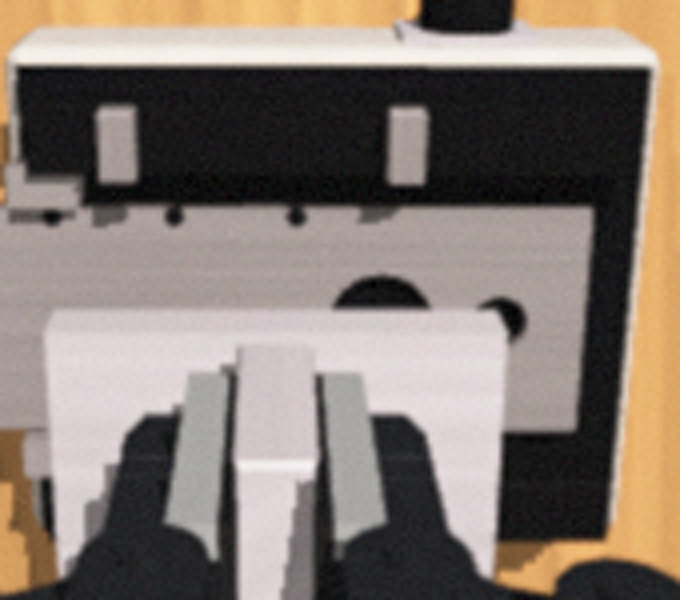

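```bash
python3 - <<'E'
from h import *
c=cam("wrist")
for z in(.243,.240,.237):
    A,B=onz(c,(220.5,241.5),z),onz(c,(336,241.5),z); print(z,((A+B)/2).round(4),np.linalg.norm(A-B).round(4),yaw(B-A))
# lug top front edge z +32
A,B=onz(c,(210+238/4,160+346/4),.275),onz(c,(210+315/4,160+346/4),.275); print("lugfront",(A+B)/2,np.linalg.norm(A-B),yaw(B-A))
# far end of carrier seen in top
t=cam("top"); k=3.85;ky=3.5
for q in((703,183),(696,265)):
    print("far",onz(t,(90+(q[0]-400)*110/385,130+q[1]*120/420),.243).round(4))
E
```

```text
0.243 [0.6187 0.3659 0.243 ] 0.06 -4.906634786680826
0.24 [0.6186 0.3646 0.24  ] 0.0613 -4.90663478668085
0.237 [0.6184 0.3633 0.237 ] 0.0625 -4.906634786680857
lugfront [0.6201179  0.37729917 0.275     ] 0.007898172213937201 -4.905407968084063
far [0.6333 0.1922 0.243 ]
far [0.5737 0.1977 0.243 ]
```

```bash
python3 -m creep '1 -.0076 .0104 0 0;1 0 0 -.03 0;1 0 0 -.05 0;1 0 0 -.05 0;1 0 0 -.05 0;1 0 0 -.05 0;1 0 0 -.03 0;1 0 0 -.02 0;1 0 0 0 0;1 0 0 0 0;1 0 0 0 0'; python3 - <<'E'
from h import *
print(sense()["ee_pos"],jaw())
a=capture("wrist"); b=capture("top")
cv2.imwrite("pics/w5r.png",a);cv2.imwrite("pics/t5r.png",b)
c=cv2.resize(b[150:250,115:215],(420,420),interpolation=cv2.INTER_CUBIC)
d=cv2.resize(a[150:280,220:344],(400,420),interpolation=cv2.INTER_CUBIC)
cv2.imwrite("pics/w5.png",np.hstack([cv2.resize(a[180:280,210:350],(380,272)),np.zeros((272,20,3),np.uint8)]) if 0 else np.hstack([d,c[:,:400]]))
E
```

```text
t: 10.98
ee_pos: [0.6155, 0.3601, 0.111]
orientation: [2.13, 1.568, 0.474]
contact_force: [0.3, -0.6, -1.1]
gripper_width: 0.095
[0.61545713 0.36014042 0.11102023] -4.910687976195343
```

View pics/w5.png

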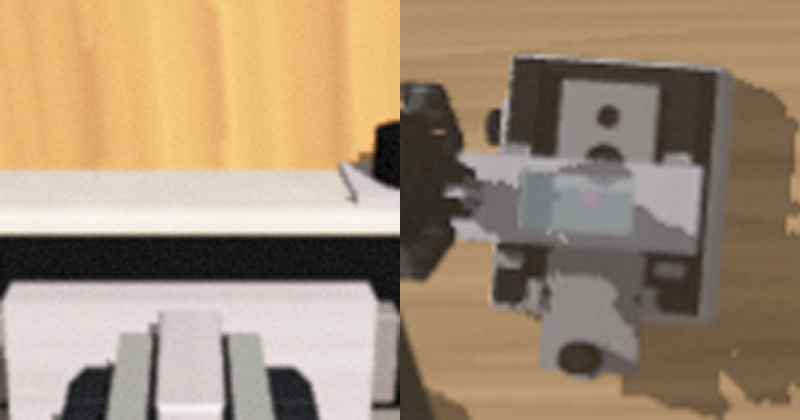

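```bash
python3 - <<'E'
from h import *
c=cam("wrist"); a=cv2.imread("pics/w5r.png"); g=cv2.cvtColor(a,cv2.COLOR_BGR2GRAY)
for y in(243,250,256,262): print(y,"L",g[y,200:230].tolist(),"R",g[y,328:362].tolist())
print(g[225:248,250].tolist())
t=cam("top")
T=lambda x,y,z: onz(t,(115+(x-400-1.6)/4.2,150+(y-1.6)/4.2),z)
u,l=T(678,158,.07),T(669,271,.07); print("blocks -y",u.round(4),l.round(4),"mid",(u+l)/2,yaw(u-l))
e,f=T(701,168,.106),T(693,254,.106); print("far end",e.round(4),f.round(4),(e+f)/2,np.linalg.norm(e-f))
E
```

```text
243 L [30, 20, 22, 20, 23, 25, 28, 27, 22, 46, 80, 100, 114, 110, 118, 113, 116, 116, 119, 111, 140, 199, 215, 213, 212, 213, 214, 211, 211, 216] R [214, 216, 217, 215, 218, 217, 218, 213, 190, 129, 97, 95, 95, 80, 36, 20, 25, 27, 25, 24, 24, 27, 30, 23, 28, 27, 30, 25, 25, 23, 24, 25, 26, 23]
250 L [25, 24, 28, 24, 25, 20, 20, 55, 130, 162, 164, 157, 142, 154, 162, 162, 163, 164, 163, 158, 168, 195, 218, 221, 222, 224, 223, 223, 222, 223] R [225, 221, 224, 225, 225, 224, 225, 219, 195, 166, 160, 160, 161, 160, 159, 121, 56, 23, 26, 19, 26, 29, 20, 20, 23, 20, 26, 23, 27, 26, 24, 21, 25, 23]
256 L [18, 29, 22, 26, 24, 28, 17, 30, 78, 142, 161, 159, 164, 167, 164, 161, 162, 161, 158, 160, 149, 179, 210, 219, 218, 223, 219, 216, 218, 218] R [222, 220, 219, 220, 219, 220, 220, 210, 174, 164, 163, 159, 158, 157, 147, 78, 31, 27, 21, 21, 25, 26, 25, 25, 23, 17, 23, 25, 17, 30, 26, 18, 25, 24]
262 L [26, 26, 21, 27, 25, 21, 26, 17, 59, 133, 160, 162, 162, 162, 164, 159, 163, 153, 103, 81, 82, 116, 184, 214, 222, 216, 221, 219, 220, 218] R [224, 226, 228, 225, 224, 227, 224, 209, 173, 159, 160, 161, 159, 166, 150, 72, 22, 21, 23, 25, 29, 26, 23, 24, 23, 25, 26, 19, 21, 26, 25, 15, 21, 22]
[21, 22, 26, 28, 22, 21, 27, 24, 31, 23, 23, 55, 134, 197, 209, 205, 203, 209, 214, 219, 218, 221, 217]
blocks -y [0.6422 0.224  0.07  ] [0.5618 0.231  0.07  ] mid [0.60200733 0.22748964 0.07      ] -4.926025608645709
far end [0.6304 0.1993 0.106 ] [0.5712 0.2053 0.106 ] [0.6007717  0.20231357 0.106     ] 0.0595369429608583
```

```bash
python3 - <<'E'
from h import *
c=cam("wrist")
ex=np.array([np.cos(np.radians(-5)),np.sin(np.radians(-5)),0]); ey=np.array([-ex[1],ex[0],0])
f=lambda n,u,v,z:print(n,(onz(c,(u,v),z)@ex).round(4),(onz(c,(u,v),z)@ey).round(4))
f("bL",208.4,256,.07);f("bR",343,256,.07);f("cL",221,252,.106);f("cR",336.2,252,.106);f("cfront bottom",250,237,.098);f("cfront top",250,242,.106)
f("block near edge L",215,243,.07)
for n,p in(("topblocks",(.60200733,.22748964,0)),("topfar",(.6007717,.20231357,0)),("TCP",sense()["ee_pos"]),("base est",(.6073,.2861,0))): print(n,np.array(p)@ex,np.array(p)@ey)
E
```

```text
bL 0.5363 0.4002
bR 0.6241 0.4003
cL 0.5518 0.4199
cR 0.6121 0.4199
cfront bottom 0.5665 0.425
cfront top 0.5671 0.4255
block near edge L 0.5412 0.4094
topblocks 0.5798894818167705 0.27909236922448444
topfar 0.5808527928422844 0.2539044095212865
TCP 0.5818329373648224 0.4125531859137459
base est 0.580053782151012 0.3379409856947012
```

```bash
python3 -m creep '1 -.0028 .0002 0 0;1 0 0 -.03 0;1 0 0 -.02 0;1 0 0 -.01 0;1 0 0 -.008 0;1 0 0 0 0;1 0 0 0 0;1 0 0 0 0'; python3 -m creep '1 0 0 -.002 0;1 0 0 -.002 0;1 0 0 0 0;1 0 0 0 0'
```

```text
t: 11.75
ee_pos: [0.6126, 0.3597, 0.076]
orientation: [-1.069, 1.57, -2.725]
contact_force: [-2.8, -1.9, 4.6]
gripper_width: 0.099
t: 12.08
ee_pos: [0.6127, 0.3598, 0.0759]
orientation: [2.106, 1.57, 0.45]
contact_force: [-4.9, -2.3, 12.4]
gripper_width: 0.096
```

```bash
python3 -m creep '1 0 0 .003 0;.6 0 0 0 0;.6 0 0 0 0;.6 0 0 0 0;.6 0 0 0 0;.6 0 0 0 0;.6 0 0 .02 0;.6 0 0 .04 0;.6 0 0 .05 0;.6 0 0 .05 0;.6 0 0 .05 0;.6 0 0 .05 0;.6 0 0 .05 0;.6 0 0 0 0;.6 0 0 0 0'; python3 - <<'E'
from h import *
print(sense()["ee_pos"],jaw())
a=capture("wrist"); b=capture("top")
cv2.imwrite("pics/w6r.png",a);cv2.imwrite("pics/t6r.png",b)
c=cv2.resize(b[150:250,115:215],(420,420),interpolation=cv2.INTER_CUBIC)
d=cv2.resize(a[150:290,200:333],(400,420),interpolation=cv2.INTER_CUBIC)
cv2.imwrite("pics/w6.png",np.hstack([cv2.resize(a,(560,420))[:,120:440],c]))
E
```

```text
t: 13.33
ee_pos: [0.6142, 0.3605, 0.2329]
orientation: [2.128, 1.565, 0.472]
contact_force: [-0.4, -0.0, -0.0]
gripper_width: 0.401
[0.61424883 0.36047646 0.23287583] -4.900048718805608
```

View pics/w6.png

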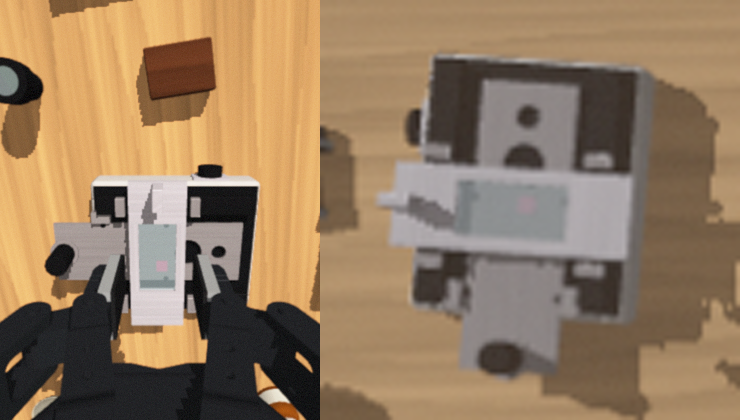

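```bash
python3 - <<'E'
from h import *
c=cam("wrist"); t=cam("top")
ex=np.array([np.cos(np.radians(-5)),np.sin(np.radians(-5)),0]); ey=np.array([-ex[1],ex[0],0])
a=cv2.imread("pics/w6r.png");b=cv2.imread("pics/t6r.png")
def blob(im,x0,y0,x1,y1,th=50):
    g=cv2.cvtColor(im,cv2.COLOR_BGR2GRAY)[y0:y1,x0:x1]
    n,l,s,m=cv2.connectedComponentsWithStats((g<th).astype(np.uint8))
    i=1+np.argmax(s[1:,4]); return s[i],m[i]+[x0,y0]
s,m=blob(a,160,240,200,283); print("wrist knob",s,m,onz(c,m,.07).round(4))
s,m=blob(b,148,225,168,245,60); print("top knob",s,m,onz(t,m,.075).round(4))
g=cv2.cvtColor(a,cv2.COLOR_BGR2GRAY)
print("row207",g[207,228:330].tolist())
T=lambda x,y,z: onz(t,(115+(x-320-1.6)/4.2,150+(y-1.6)/4.2),z)
for n,p in(("carrierC",sum(T(*q,.07) for q in((395,163),(632,172),(627,260),(390,245)))/4),("blocks",sum(T(*q,.07) for q in((437,151),(597,158),(588,270),(426,262)))/4)): print(n,p.round(4),(p@ex).round(4),(p@ey).round(4))
E
```

```text
wrist knob [  6   5  28  31 620] [179.66290323 259.99516129] [0.4999 0.2945 0.07  ]
top knob [ 5  7 10  7 56] [157.5        234.89285714] [0.5014 0.293  0.075 ]
row207 [28, 19, 25, 21, 24, 20, 59, 136, 164, 162, 157, 159, 155, 157, 158, 152, 115, 49, 11, 74, 162, 207, 211, 211, 209, 210, 210, 210, 210, 210, 210, 209, 211, 211, 211, 196, 138, 110, 115, 113, 114, 116, 112, 129, 182, 208, 211, 212, 218, 216, 220, 220, 220, 214, 209, 209, 207, 213, 215, 214, 212, 217, 212, 215, 215, 212, 213, 213, 214, 210, 214, 214, 212, 212, 213, 215, 217, 207, 159, 67, 17, 34, 84, 141, 155, 162, 163, 157, 155, 158, 157, 142, 77, 28, 16, 19, 24, 17, 23, 22, 21, 22]
carrierC [0.6064 0.2865 0.07  ] 0.5792 0.3382
blocks [0.6063 0.2857 0.07  ] 0.5791 0.3374
```

```bash
python3 -m creep '0 -.015 -.0089 0 .05;0 -.015 -.0089 0 .05;0 -.015 -.0089 0 .05;0 -.015 -.0089 0 .05;0 -.015 -.0089 0 .05;0 -.015 -.0089 0 .05;0 -.015 -.0089 0 .05;0 -.015 -.0089 0 .05;0 -.015 -.0089 0 .05;0 -.015 -.0089 0 .05;0 -.015 -.0089 0 .05;0 -.015 -.0089 0 .05;0 -.015 -.0089 0 .05;0 -.015 -.0089 0 .05;0 -.015 -.0089 0 .05;0 0 0 0 0;0 0 0 0 0;0 0 0 0 0'; python3 - <<'E'
from h import *
print(sense()["ee_pos"],jaw())
a=capture("wrist"); cv2.imwrite("pics/w7.png",a)
E
```

```text
t: 14.93
ee_pos: [0.5006, 0.2931, 0.229]
orientation: [-2.64, 1.57, -2.728]
contact_force: [-0.1, -0.1, 0.1]
gripper_width: 1.0
[0.50059305 0.29312054 0.22898611] 84.94944207563924
```

View pics/w7.png

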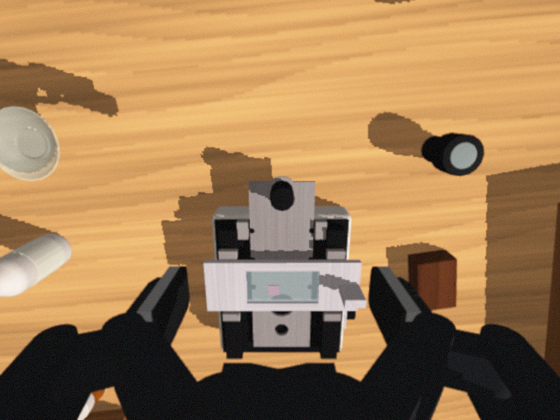

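```bash
python3 -m creep '0 .002 .001 -.04 0;0 0 0 -.06 0;0 0 0 -.06 0;0 0 0 -.06 0;0 0 0 -.05 0;0 0 0 -.03 0;0 0 0 -.02 0;0 0 0 -.018 0;0 0 0 0 0;0 0 0 0 0' 50 && python3 -m creep '1 0 0 0 0;1 0 0 0 0;1 0 0 0 0;1 0 0 0 0;1 0 0 0 0;1 0 0 0 0;1 0 0 0 0;1 0 0 0 0'
```

```text
t: 15.82
ee_pos: [0.502, 0.2938, 0.0609]
orientation: [0.564, 1.57, 0.478]
contact_force: [1.1, 0.1, -0.3]
gripper_width: 1.002
t: 16.48
ee_pos: [0.5029, 0.2958, 0.0619]
orientation: [1.004, 1.566, 0.918]
contact_force: [0.3, 5.4, 1.6]
gripper_width: 0.261
```

```bash
python3 -m creep '1 -.007 .0006 0 0;1 -.007 .0006 0 0;1 -.007 .0006 0 0;1 -.007 .0006 0 0;1 -.007 .0006 0 0;1 -.007 .0006 0 0;1 -.007 .0006 0 0;1 -.007 .0006 0 0;1 -.007 .0006 0 0;1 -.007 .0006 0 0;1 0 0 0 0;1 0 0 0 0;1 0 0 0 0'
```

```text
t: 17.57
ee_pos: [0.4676, 0.2989, 0.0619]
orientation: [1.033, 1.566, 0.946]
contact_force: [-0.1, 7.2, 1.9]
gripper_width: 0.261
```

```bash
python3 -m creep '.3 0 0 0 0;.3 0 0 0 0;.3 0 0 0 0;.3 0 0 0 0;.3 0 0 0 0;.3 0 0 0 0;.3 0 0 .02 0;.3 0 0 .05 0;.3 0 0 .06 0;.3 0 0 .06 0;.3 0 0 .06 0;.3 0 0 .06 0;.3 0 0 .06 0;.3 0 -.06 0 0;.3 0 -.07 0 0;.3 0 -.07 0 0;.3 0 -.07 0 0;.3 0 0 0 0;.3 0 0 0 0;.3 0 0 0 0'; python3 - <<'E'
from h import *
t=cam("top"); w=cam("wrist"); b=capture("top"); cv2.imwrite("pics/t8r.png",b); cv2.imwrite("pics/w8r.png",capture("wrist"))
g=cv2.cvtColor(b,cv2.COLOR_BGR2GRAY)[230:265,145:170]
n,l,s,m=cv2.connectedComponentsWithStats((g<60).astype(np.uint8))
for i in range(1,n):
    if s[i,4]>20: print(s[i],m[i]+[145,230],onz(t,m[i]+[145,230],.075).round(4))
k=4
f=lambda x,y:cv2.resize(b[y:y+100,x:x+100],(400,400),interpolation=cv2.INTER_CUBIC)
cv2.imwrite("pics/t8.png",np.hstack([f(115,160),f(300,155)]))
E
```

```text
t: 19.23
ee_pos: [0.4667, 0.1617, 0.2465]
orientation: [0.843, 1.57, 0.757]
contact_force: [0.1, 0.5, 0.4]
gripper_width: 0.703
[ 16   0   9  35 175] [166.6  245.08] [0.4708 0.2662 0.075 ]
```

View pics/t8.png

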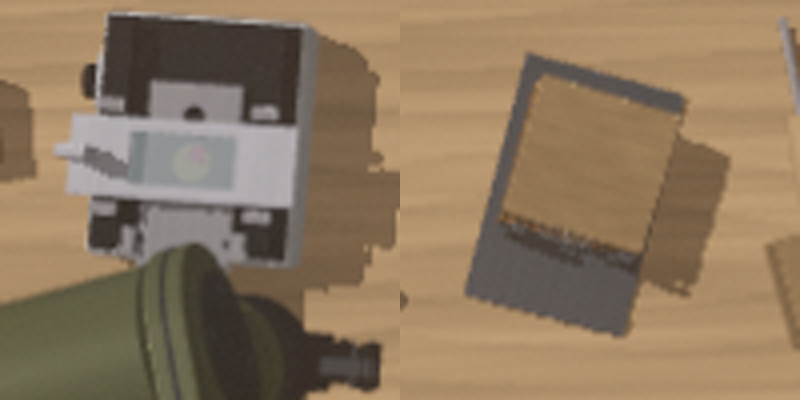

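```bash
python3 - <<'E'
from h import *
t=cam("top"); Y=[]
for f in("top0","t8r"):
    g=cv2.GaussianBlur(cv2.cvtColor(cv2.imread(f"pics/{f}.png"),cv2.COLOR_BGR2GRAY),(5,1),0).astype(float)
    p=g[163:186,158].copy(); i=np.argmax(np.diff(p)); h=(p.min()+np.median(p[i+1:i+5]))/2
    j=np.where((p[:-1]<h)&(p[1:]>=h))[0]; j=j[np.argmin(abs(j-i))]; y=163+j+(h-p[j])/(p[j+1]-p[j]); Y.append(onz(t,(158,y),.052)); print(f,y,Y[-1])
print("travel",(Y[0]-Y[1])[0]/np.cos(np.radians(5)))
c=lambda q,z:onz(t,(300+(q[0]-400-1.5)/4,155+(q[1]-1.5)/4),z)
m=sum(c(q,.060) for q in((537,76),(683,107),(643,252),(501,217)))/4
print("trays-bay",m[:2]-[.6096,-.2753])
job_done()
E
```

```text
top0 168.609375 [0.70301493 0.29785272 0.052     ]
t8r 180.07608695652175 [0.66784396 0.29788518 0.052     ]
travel 0.03530532133757224
trays-bay [-0.000732   -0.00065446]
the job is handed in; nothing more can be done
```

The job is done and handed in at about t = 19 s of the 61 s allowed. I gripped the carrier by its lug, drew it about 135 mm out from under the trays, and laid it across the rails with the lug up, towards the base's +y. Then I pulled the shutter knob one stop, let go and moved the arm clear.

My last checks:
- **Carrier:** it sat between the stop blocks with a gap on both sides. In the top view it was within about 1 mm of the centre in x and y. I measured that before pulling the shutter; the picture afterwards shows it still in place by eye.
- **Shutter:** it moved 35.3 mm by the plate edge in the top view, and the tool travelled the same distance. There was no pulling force left at the stop, and the light port shows through the window. My attempt to locate the knob itself at the end failed because the arm hid it in that view.
- **Trays:** they are flat in one stack, about 1 mm from the bay centre. I did not measure their individual heights.
- **Bystanders:** I steered clear of them and saw none displaced, but I did not measure them afterwards.

The wrist and top cameras disagreed by 2 to 3 mm on where the light base was, so I placed the carrier relative to the blocks.

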